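Reset the tripped throwing wheel

ROBOT

A 6-joint arm with a two-finger parallel gripper is mounted at the origin on the work surface. World frame = base frame: x ahead of the robot, y to its left, z up, the work surface at z = 0. Lengths are in m, angles in degrees, forces in N, time in s.
With the tool pointing down it reaches from about 0.35 to 0.875 m from the base axis. Payload 4.2 kg.
Tool frame: the origin (TCP) lies midway between the tips of the shut fingers; the grasp point (between the pads) lies 19 mm behind it; z points along the fingers, y is the line along which they close (so a half turn about z gives the same grasp; the last joint's range is limited). The gripper opens to 87 mm and grips with 3 to 60 N. Pads are 19 mm wide; open, the fingers measure 117 mm over their backs; the gripper's body (75 mm by 190 mm) begins 51 mm behind the grasp point.
Start: joints at [-56.918, 22.042, 0.453, 0, -68.411, -14.817], TCP at [0.196, -0.593, 0.223] pointing down, gripper open.
Joint ranges: [-179.83, 179.83], [-69.29, 118.12], [-61.27, 80.66], [-181.25, 117.63], [-171.15, -9.14], [-177.46, 177.46]. Speed limits (degrees/s): [159.86, 159.86, 180, 180, 180, 180].

INTERFACE

Orientations are given as a 3x3 rotation matrix whose columns are the frame's x, y, z axes.
In Python, from station import sense, capture, camera_params, finish_job gives the robot as it stands.
- The arm moves only by the tool drive_tool, never from a script. Its argument "rows" is a list of rows, each an object of numbers: "tx", "ty", "tz": the shift along the tool's x, y, z in cm; "ax", "ay", "az": the turn, a rotation vector about the tool's x, y, z in rad; "claw": the finger opening in cm, from 0 to 8.7. In form: [{"tx": .., "ty": .., "tz": .., "ax": .., "ay": .., "az": .., "claw": ..}, ...]. A call has 1 to 10 rows; each row shifts and turns the commanded pose from where the row before left it, along the tool's axes as they then stand; what a row does not reach is not made up. A row lasts 1/12 s, in which the tool goes at most 41.7 mm and 7.16 degrees, less where a joint would pass 70% of its speed; a pose out of reach is approached as far as the arm can. A call with a gripper value outside its range is refused whole. The fingers move at their own pace and stop on an object; the grip force is fixed at half the most. Time passes only in rows, so rows that do not move let the fingers close. It gives the time, the measured TCP pose, the force, the opening and the grip force at its end, in the units of the state.
- sense(): the state, without advancing time (a new reading comes with each control period).
- capture(name): name is "side" or "top"; returns (picture, depth): 480x640x3 uint8, red, green, blue; 480x640 float32, m along the optical axis (not along the pixel's ray), 0 where there is no reading.
- camera_params(name): a dict with "intrinsics" (3x3 intrinsics, pixels), "R" (3x3) and "t" (3): a world point X has camera coordinates R X + t. Camera axes: x right, y down, z forward; pixel columns grow to the right and rows downward; lengths in m; the calibration is good to about 2 mm. A picture is of the moment at which its call begins. camera_params takes no time and is no camera call.
- finish_job(): hands the job in; it is judged then, once.
The state is a dict: "time_s": time; "joints": joint angles; "joint_velocities": joint speeds; "effort": joint torques, N m; "tcp_pos": TCP position; "ee_rot": TCP orientation; "wrist_force": force on the tool from outside, world axes, zero at the start; "moment": the same for the moment, N m; "gripper_width": opening from 0.0 (shut) to 1.0 (fully open); "gripper_force": force on a finger pad.
Only numpy, scipy, OpenCV 4.12 (cv2) and the standard library are available. Lean on these libraries where they do the work, as an engineer would, in place of code of your own. Each camera call takes 0.05 s, during which the arm holds its last target. There are 200 camera calls.

TASK

Two throwing-wheel control boxes stand on the bench; the one with the red lamp has tripped. On that box push the yellow dust cover aside with the fingertips, reach into the well beneath it to press the sunken white reset button fully down for a moment, then let it up and push the cover fully closed again. Do not work the green-lamp box, and leave the mug, the jar and the wooden rib standing where they are, neither pushed nor lifted.

Things in the scene. Friction and masses are not known exactly. Their poses are not given: they have to be found in the camera images.
- box_red: blue metal control box of a throwing wheel, fixed to the bench, with a red lamp (dome 24 mm across, 18 mm tall) on the corner of its top at (-56, -110) mm. 150 mm along its x, 260 mm along its y, 75 mm high. Origin: centre of its underside; x points away from the robot at yaw 0, z up
- red_well (a point): centre of the mouth of the square well in the top of the red-lamp box, level with the box's top face, at (15, -40, 75) mm in the box frame. The well is 46 mm square (sides along the box's x and y), 38 mm deep to its floor; same axes as the box
- red_button_top (a point): centre of the top face of the sunken white reset button in that well: 26 mm across, 24 mm below the box's top face when up, it goes straight down 6 mm; moves with the button
- red_cover_mid (a point): centre of the yellow dust cover of the red-lamp box: a solid slab 96 mm along the box's x, 90 mm along the box's y, 16 mm thick, whose underside runs 1.5 mm above the box's top face; centred over the well when closed; it moves with the cover
- red_cover (a joint): how far (m) the yellow cover of the red-lamp box has slid along the box's +y, away from the lamp's end: 0 closed, 0.08 fully open (end stop); the well is clear from 0.068. It starts shut or ajar by up to 0.02. It slides with about 1.5 N of friction and stays where it is left; it cannot be lifted
- red_button (a joint): how far (m) the reset button of the red-lamp box is pressed: 0 up, 0.006 fully down; sprung, 2 N to start and 5 N fully down, it comes back up when let go
- box_green: blue metal control box of a throwing wheel, fixed to the bench, with a green lamp (dome 24 mm across, 18 mm tall) on the corner of its top at (-56, -110) mm. 150 mm along its x, 260 mm along its y, 75 mm high. Origin: centre of its underside; x points away from the robot at yaw 0, z up
- green_well (a point): centre of the mouth of the square well in the top of the green-lamp box, level with the box's top face, at (15, -40, 75) mm in the box frame. The well is 46 mm square (sides along the box's x and y), 38 mm deep to its floor; same axes as the box
- green_button_top (a point): centre of the top face of the sunken white reset button in that well: 26 mm across, 24 mm below the box's top face when up, it goes straight down 6 mm; moves with the button
- green_cover_mid (a point): centre of the yellow dust cover of the green-lamp box: a solid slab 96 mm along the box's x, 90 mm along the box's y, 16 mm thick, whose underside runs 1.5 mm above the box's top face; centred over the well when closed; it moves with the cover
- green_cover (a joint): how far (m) the yellow cover of the green-lamp box has slid along the box's +y, away from the lamp's end: 0 closed, 0.08 fully open (end stop); the well is clear from 0.068. It starts shut or ajar by up to 0.02. It slides with about 1.5 N of friction and stays where it is left; it cannot be lifted
- green_button (a joint): how far (m) the reset button of the green-lamp box is pressed: 0 up, 0.006 fully down; sprung, 2 N to start and 5 N fully down, it comes back up when let go
- mug_mid (a point): centre, half-way up, of a loose white mug 76 mm across and 85 mm tall, with a handle, standing on the bench beyond the red-lamp box
- jar_mid (a point): centre, half-way up, of a loose amber glaze jar 64 mm across and 85 mm tall, standing on the bench beyond the green-lamp box
- rib_mid (a point): centre of a loose wooden potter's rib, a flat bar 45 x 100 x 10 mm, lying on the bench on the robot's side of the red-lamp box

How it is judged:
By the outcome, as a careful person would: the job done as asked, in the order asked, and still so for the second after the job is handed in, with the robot touching nothing.
It also fails if it takes over 48 s, if anything falls off the work surface, if the arm or the gripper's body presses on something with over 40 N, if the wrist force passes 120 N, or if a joint passes its speed limit or range.

## Working session

There is one attempt and no reset: what is moved stays moved. The work goes in short steps, Python scripts to look and compute and a tool call to move; the robot and the scene stay as the last step left them, time stands still between calls to the robot, and variables do not carry over. Pictures are saved under pics/ and viewed, at most 10 in all, crops included, and the job is handed in when it is done.

Besides the shell and the picture viewer there is one more tool, called after "Emit:" as name([rows], argument=value, ...), one row to a line, values as JSON. drive_tool: Moves the arm, as the interface text tells. Its arguments: {"type":"object","properties":{"rows":{"type":"array"}},"required":["rows"]}

```bash
mkdir -p pics
python3 - <<'E'
from station import *
import cv2,numpy as np
s=sense();print({k:np.round(v,3).tolist() for k,v in s.items()})
for n in("top","side"):
    p,d=capture(n);cv2.imwrite(f"pics/{n}0.png",p[:,:,::-1]);np.savez(f"{n}0.npz",p=p,d=d)
    c=camera_params(n);print(n,{k:np.round(v,3).tolist() for k,v in c.items()})
E
```

```text
{'time_s': 0.0, 'joints': [-56.917, 22.091, 0.377, -0.029, -68.412, -14.816], 'joint_velocities': [0.182, 0.043, 0.017, -0.089, 0.111, 0.037], 'effort': [-0.0, -39.067, 18.741, 4.22, 0.011, -0.0], 'tcp_pos': [0.196, -0.593, 0.221], 'ee_rot': [[-0.95, -0.313, -0.001], [-0.313, 0.95, 0.002], [0.0, 0.002, -1.0]], 'wrist_force': [0.074, 0.024, -0.481], 'moment': [0.014, -0.051, -0.025], 'gripper_force': 0.0, 'gripper_width': 1.003}
top {'intrinsics': [[544.744, 0.0, 321.245], [0.0, 544.744, 246.701], [0.0, 0.0, 1.0]], 'R': [[-0.04, -0.999, -0.001], [-0.979, 0.04, -0.199], [0.199, -0.007, -0.98]], 't': [0.034, 0.571, 0.997]}
side {'intrinsics': [[439.594, 0.0, 319.108], [0.0, 439.594, 238.626], [0.0, 0.0, 1.0]], 'R': [[0.951, -0.308, -0.005], [-0.157, -0.473, -0.867], [0.265, 0.825, -0.498]], 't': [-0.521, 0.177, 0.669]}
```

View pics/top0.png

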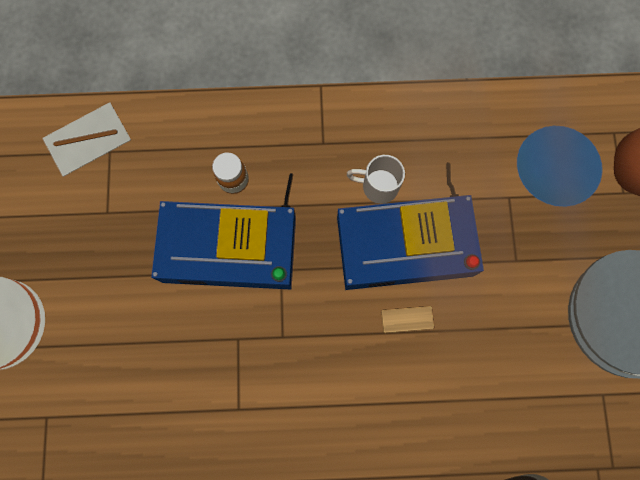

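View pics/side0.png

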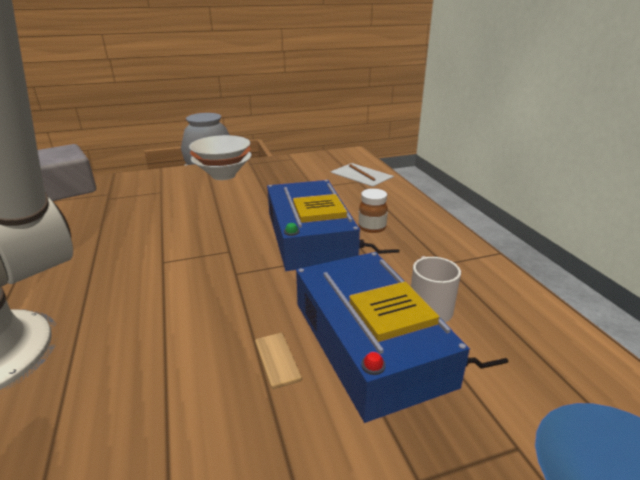

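Top view: the red-lamp box is at right (corners about (339,210), (470,198), (482,272), (345,288)), with the red lamp at (473,261), yellow cover at (402–454, 202–255), mug at (383,178) and rib at (408,319). The green-lamp box is at left. I'll fit the red box and cover from depth.

```bash
cat > h.py <<'E'
import numpy as np,cv2
from station import *
def cloud(n,p=None,d=None):
    if p is None:p,d=capture(n)
    c=camera_params(n);K=np.array(c["intrinsics"]);R=np.array(c["R"]);t=np.array(c["t"])
    v,u=np.mgrid[:480,:640]
    X=np.stack([(u-K[0,2])/K[0,0]*d,(v-K[1,2])/K[1,1]*d,d],-1)
    return p,d,(X-t)@R
def rect(P):
    return cv2.minAreaRect((P[:,:2]*1000).astype(np.float32))
E
python3 - <<'E'
from h import *
for n,roi in(("top",(330,500,185,300)),("side",(290,480,245,420))):
    f=np.load(n+"0.npz");p,d,X=cloud(n,f["p"],f["d"])
    v,u=np.mgrid[:480,:640];m=(d>0)&(u>roi[0])&(u<roi[1])&(v>roi[2])&(v<roi[3])
    r,g,b=[p[...,i].astype(int) for i in range(3)]
    yel=m&(r>130)&(g>100)&(b<60)&(r<g*1.6);blue=m&(b>r+30)&(b>g+20)
    red=m&(r>120)&(g<60)&(b<70)
    z=X[...,2];print(n,"med z yel",np.median(z[yel]),"blue",np.percentile(z[blue],[20,50,80]),"red",X[red].mean(0),z[red].max(),red.sum())
    top=m&(z>.066)&(z<.084)&(blue|(r>100)&(abs(r-b)<40))
    print("box",rect(X[m&blue&(z>.068)&(z<.082)]),"\nbox+",rect(X[top]))
    y=X[yel&(z>.087)];print("cover",rect(y),y.mean(0))
    for nm,mm in(("mug",(z>.03)&(z<.1)&(abs(r-b)<40)&(r>100)),):
        q=X[mm&(d>0)&(X[...,0]>.55)&(X[...,0]<.9)&(X[...,1]<.05)&(X[...,1]>-.3)];q=q[q[:,0]>.64]
        print(nm,q.min(0),q.max(0),len(q))
E
```

```text
top med z yel 0.09268257712814673 blue [0.07346511 0.07518941 0.07680671] red [ 0.52665096 -0.26973875  0.09005676] 0.09755417179947969 105
box ((576.764404296875, -158.1288604736328), (150.59451293945312, 259.1038818359375), 3.81766939163208) 
box+ ((594.8886108398438, -157.58432006835938), (186.90811157226562, 260.55133056640625), 3.708711624145508)
cover ((593.4993896484375, -189.7102813720703), (94.39469909667969, 89.5167007446289), 4.005535125732422) [ 0.59268966 -0.1893764   0.09278642]
mug [ 0.64004879 -0.2824996   0.03028677] [ 0.74519702 -0.04692844  0.0946897 ] 658
side med z yel 0.09220292012129042 blue [0.0329233  0.07348419 0.07495077] red [ 0.52692634 -0.27815306  0.08781377] 0.09346673407677146 250
box ((577.8707885742188, -160.11029052734375), (149.84600830078125, 263.057861328125), 3.7814719676971436) 
box+ ((626.3278198242188, -157.0238037109375), (246.7401580810547, 263.1138916015625), 3.677764654159546)
cover ((594.9892578125, -193.44207763671875), (95.40802001953125, 89.30237579345703), 3.7645907402038574) [ 0.59271563 -0.19794099  0.09210301]
mug [ 0.64000376 -0.28561962  0.03005062] [ 0.74752784 -0.03298022  0.09073875] 2225
```

Box centre ≈ (0.577, -0.159), yaw ≈ 3.8°, cover ajar by about 6–7 mm. First I align the tool with the box, shut the fingers and travel high.

Emit:
drive_tool([
  {"az":0.1,"claw":0},
  {"az":0.1,"claw":0},
  {"az":0.051,"claw":0},
  {"tx":-2.5,"ty":1.75,"claw":0},
  {"tx":-2.5,"ty":1.75,"claw":0},
  {"tx":-2.5,"ty":1.75,"claw":0},
  {"tx":-2.5,"ty":1.75,"claw":0},
  {"tx":-2.5,"ty":1.75,"claw":0},
  {"tx":-2.5,"ty":1.75,"claw":0},
  {"tx":-2.5,"ty":1.75,"claw":0},
])

```text
invalid input at $.rows[0]: expected keys tx, ty, tz, ax, ay, az, claw
```

Emit:
drive_tool([
  {"tx":-2.5,"ty":1.75,"claw":0},
  {"tx":-2.5,"ty":1.75,"claw":0},
  {"tx":-2.5,"ty":1.75,"claw":0},
  {"tx":-2.5,"ty":1.75,"claw":0},
  {"tx":-2.5,"ty":1.75,"claw":0},
  {"tx":-2.5,"ty":1.75,"claw":0},
  {"tx":-2.5,"ty":1.75,"claw":0},
  {"tx":-2.5,"ty":1.75,"claw":0},
  {"claw":0},
  {"claw":0},
])

```text
invalid input at $.rows[0]: expected keys tx, ty, tz, ax, ay, az, claw
```

Emit:
drive_tool([
  {"tx":0,"ty":0,"tz":0,"ax":0,"ay":0,"az":0.1,"claw":0},
  {"tx":0,"ty":0,"tz":0,"ax":0,"ay":0,"az":0.1,"claw":0},
  {"tx":0,"ty":0,"tz":0,"ax":0,"ay":0,"az":0.051,"claw":0},
  {"tx":-2.5,"ty":1.75,"tz":0,"ax":0,"ay":0,"az":0,"claw":0},
  {"tx":-2.5,"ty":1.75,"tz":0,"ax":0,"ay":0,"az":0,"claw":0},
  {"tx":-2.5,"ty":1.75,"tz":0,"ax":0,"ay":0,"az":0,"claw":0},
  {"tx":-2.5,"ty":1.75,"tz":0,"ax":0,"ay":0,"az":0,"claw":0},
  {"tx":-2.5,"ty":1.75,"tz":0,"ax":0,"ay":0,"az":0,"claw":0},
  {"tx":-2.5,"ty":1.75,"tz":0,"ax":0,"ay":0,"az":0,"claw":0},
  {"tx":-2.5,"ty":1.75,"tz":0,"ax":0,"ay":0,"az":0,"claw":0},
])

```text
time_s: 0.93
tcp_pos: [0.363, -0.4581, 0.2221]
ee_rot: [[-0.998, -0.068, -0.001], [-0.068, 0.998, 0.001], [0.001, 0.001, -1.0]]
wrist_force: [1.0, -0.1, -0.1]
gripper_width: 0.327
gripper_force: 0.0
```

Emit:
drive_tool([
  {"tx":-2.5,"ty":1.75,"tz":0,"ax":0,"ay":0,"az":0,"claw":0},
  {"tx":-2.5,"ty":1.75,"tz":0,"ax":0,"ay":0,"az":0,"claw":0},
  {"tx":-2.5,"ty":1.75,"tz":0,"ax":0,"ay":0,"az":0,"claw":0},
  {"tx":-2.5,"ty":1.75,"tz":0,"ax":0,"ay":0,"az":0,"claw":0},
  {"tx":-2.5,"ty":1.75,"tz":0,"ax":0,"ay":0,"az":0,"claw":0},
  {"tx":-2.5,"ty":1.75,"tz":0,"ax":0,"ay":0,"az":0,"claw":0},
  {"tx":-2.5,"ty":1.75,"tz":0,"ax":0,"ay":0,"az":0,"claw":0},
  {"tx":-2.5,"ty":1.75,"tz":0,"ax":0,"ay":0,"az":0,"claw":0},
  {"tx":-2.5,"ty":1.75,"tz":0,"ax":0,"ay":0,"az":0,"claw":0},
  {"tx":-2.4,"ty":1.65,"tz":0,"ax":0,"ay":0,"az":0,"claw":0},
])

```text
time_s: 1.77
tcp_pos: [0.5997, -0.2676, 0.2219]
ee_rot: [[-0.998, -0.068, -0.001], [-0.068, 0.998, 0.0], [0.001, 0.001, -1.0]]
wrist_force: [0.6, -0.1, 0.5]
gripper_width: 0.005
gripper_force: 0.0
```

Emit:
drive_tool([
  {"tx":0,"ty":0,"tz":3,"ax":0,"ay":0,"az":0,"claw":0},
  {"tx":0,"ty":0,"tz":3,"ax":0,"ay":0,"az":0,"claw":0},
  {"tx":0,"ty":0,"tz":3,"ax":0,"ay":0,"az":0,"claw":0},
  {"tx":0,"ty":0,"tz":1.5,"ax":0,"ay":0,"az":0,"claw":0},
  {"tx":0,"ty":0,"tz":0.7,"ax":0,"ay":0,"az":0,"claw":0},
  {"tx":0,"ty":0,"tz":0,"ax":0,"ay":0,"az":0,"claw":0},
  {"tx":0,"ty":0,"tz":0,"ax":0,"ay":0,"az":0,"claw":0},
  {"tx":0,"ty":0,"tz":0,"ax":0,"ay":0,"az":0,"claw":0},
])

```text
time_s: 2.43
tcp_pos: [0.5999, -0.2694, 0.1123]
ee_rot: [[-0.998, -0.068, 0.003], [-0.068, 0.998, -0.001], [-0.003, -0.001, -1.0]]
wrist_force: [0.2, 0.7, 1.1]
gripper_width: 0.006
gripper_force: 0.0
```

Run:
```python
from h import *
s=sense();print(s["tcp_pos"],s["wrist_force"],s["gripper_width"])
p,d=capture("top");a=cv2.resize(p[170:310,310:510,::-1],(600,420),interpolation=cv2.INTER_CUBIC)
p,d=capture("side");b=cv2.resize(p[230:420,280:480,::-1],(442,420),interpolation=cv2.INTER_CUBIC)
cv2.imwrite("pics/a1.png",cv2.resize(np.hstack([a,b]),(800,322)))
```

```text
[ 0.59991144 -0.269354    0.11229475] [0.20945122 0.71501624 1.11135923] 0.005735958655125047
```

View pics/a1.png

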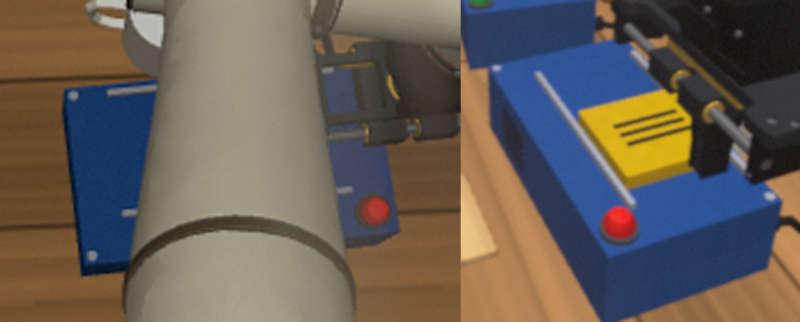

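The fingers stand clear of the cover's lamp-end edge, about mid cover. The cover is untouched. Lower to 6 mm above the box top, then push.

Emit:
drive_tool([
  {"tx":0,"ty":0,"tz":1.5,"ax":0,"ay":0,"az":0,"claw":0},
  {"tx":0,"ty":0,"tz":1.0,"ax":0,"ay":0,"az":0,"claw":0},
  {"tx":0,"ty":0,"tz":0.6,"ax":0,"ay":0,"az":0,"claw":0},
  {"tx":0,"ty":0,"tz":0,"ax":0,"ay":0,"az":0,"claw":0},
  {"tx":0,"ty":1,"tz":0,"ax":0,"ay":0,"az":0,"claw":0},
  {"tx":0,"ty":0.6,"tz":0,"ax":0,"ay":0,"az":0,"claw":0},
  {"tx":0,"ty":0.6,"tz":0,"ax":0,"ay":0,"az":0,"claw":0},
  {"tx":0,"ty":0.6,"tz":0,"ax":0,"ay":0,"az":0,"claw":0},
  {"tx":0,"ty":0.6,"tz":0,"ax":0,"ay":0,"az":0,"claw":0},
  {"tx":0,"ty":0,"tz":0,"ax":0,"ay":0,"az":0,"claw":0},
])

```text
time_s: 3.37
tcp_pos: [0.5967, -0.2338, 0.0801]
ee_rot: [[-0.998, -0.069, 0.001], [-0.069, 0.998, 0.0], [-0.001, 0.0, -1.0]]
wrist_force: [-0.5, 0.9, 0.3]
gripper_width: 0.007
gripper_force: 0.0
```

```bash
cat >> h.py <<'E'
C=np.array([.5773,-.1591]);a=np.radians(3.8);B=np.array([[np.cos(a),-np.sin(a)],[np.sin(a),np.cos(a)]])
def st():
    s=sense();P=np.array(s["tcp_pos"]);print(s["time_s"],"box xy mm",((P[:2]-C)@B*1000).round(1),"z",P[2].round(4),"F",np.round(s["wrist_force"],1))
def cov():
    p,d,X=cloud("side");z=X[...,2];r,g,b=[p[...,i].astype(int) for i in range(3)]
    m=(d>0)&(r>130)&(g>100)&(b<60)&(r<g*1.6)&(z>.085)&(z<.1)&(X[...,1]<.05)&(X[...,1]>-.32)
    Q=(X[m][:,:2]-C)@B*1000;print("cover box xy 1/99%",np.percentile(Q,[1,99],axis=0).round(1).tolist())
    return p
E
python3 - <<'E'
from h import *
st();p=cov();cv2.imwrite("pics/a2.png",cv2.resize(p[230:420,240:500,::-1],(780,570),interpolation=cv2.INTER_CUBIC))
E
```

```text
3.3667 box xy mm [ 14.5 -75.8] z 0.0801 F [-0.5  0.9  0.3]
cover box xy 1/99% [[-31.7, -67.8], [21.1, 18.5]]
```

View pics/a2.png

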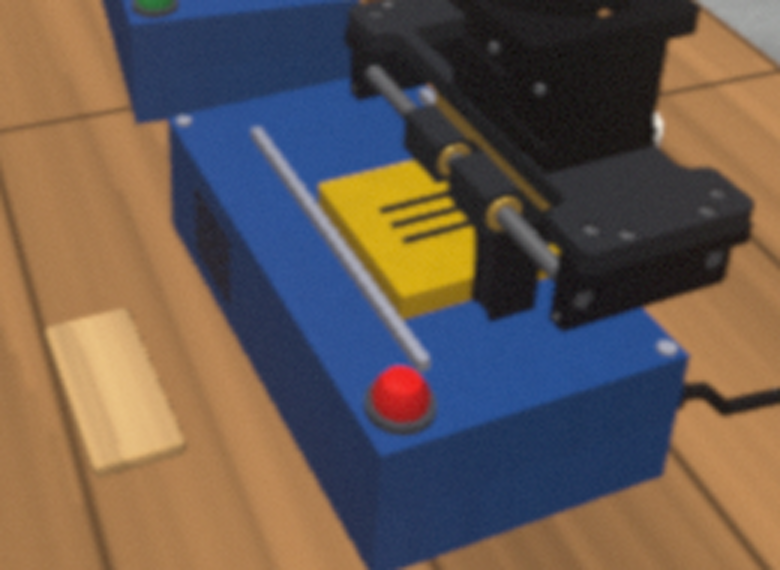

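The finger is touching and pushing: the cover (crop around (400,240)) has slid about 8 mm. Continue to the end stop.

Emit:
drive_tool([
  {"tx":0,"ty":0.7,"tz":0,"ax":0,"ay":0,"az":0,"claw":0},
  {"tx":0,"ty":0.7,"tz":0,"ax":0,"ay":0,"az":0,"claw":0},
  {"tx":0,"ty":0.7,"tz":0,"ax":0,"ay":0,"az":0,"claw":0},
  {"tx":0,"ty":0.7,"tz":0,"ax":0,"ay":0,"az":0,"claw":0},
  {"tx":0,"ty":0.7,"tz":0,"ax":0,"ay":0,"az":0,"claw":0},
  {"tx":0,"ty":0.7,"tz":0,"ax":0,"ay":0,"az":0,"claw":0},
  {"tx":0,"ty":0.7,"tz":0,"ax":0,"ay":0,"az":0,"claw":0},
  {"tx":0,"ty":0.7,"tz":0,"ax":0,"ay":0,"az":0,"claw":0},
  {"tx":0,"ty":0,"tz":0,"ax":0,"ay":0,"az":0,"claw":0},
  {"tx":0,"ty":0,"tz":0,"ax":0,"ay":0,"az":0,"claw":0},
])

```text
time_s: 4.25
tcp_pos: [0.5922, -0.1781, 0.0791]
ee_rot: [[-0.998, -0.068, -0.001], [-0.068, 0.998, 0.001], [0.001, 0.001, -1.0]]
wrist_force: [0.2, -1.6, -1.0]
gripper_width: 0.004
gripper_force: 0.0
```

Run:
```python
from h import *
st();cov()
```

```text
4.25 box xy mm [ 13.7 -20. ] z 0.0791 F [ 0.2 -1.6 -1. ]
cover box xy 1/99% [[-31.7, -11.7], [19.7, 74.4]]
```

Emit:
drive_tool([
  {"tx":0,"ty":0.4,"tz":0,"ax":0,"ay":0,"az":0,"claw":0},
  {"tx":0,"ty":0.3,"tz":0,"ax":0,"ay":0,"az":0,"claw":0},
  {"tx":0,"ty":0.2,"tz":0,"ax":0,"ay":0,"az":0,"claw":0},
  {"tx":0,"ty":0,"tz":0,"ax":0,"ay":0,"az":0,"claw":0},
  {"tx":0,"ty":0,"tz":0,"ax":0,"ay":0,"az":0,"claw":0},
])

```text
time_s: 4.72
tcp_pos: [0.5919, -0.1723, 0.0791]
ee_rot: [[-0.998, -0.067, -0.001], [-0.067, 0.998, -0.003], [0.001, -0.003, -1.0]]
wrist_force: [0.6, -9.9, -3.1]
gripper_width: 0.003
gripper_force: 4.5
```

Run:
```python
from h import *
st();cov()
```

```text
4.7167 box xy mm [ 13.7 -14.2] z 0.0791 F [ 0.6 -9.9 -3.1]
cover box xy 1/99% [[-31.6, -6.9], [19.6, 79.5]]
```

End stop reached (≈10 N). Back off over the well centre and look.

Emit:
drive_tool([
  {"tx":0,"ty":-0.9,"tz":0,"ax":0,"ay":0,"az":0,"claw":0},
  {"tx":-0.1,"ty":-1.0,"tz":0,"ax":0,"ay":0,"az":0,"claw":0},
  {"tx":0,"ty":-1.0,"tz":0,"ax":0,"ay":0,"az":0,"claw":0},
  {"tx":0,"ty":0,"tz":0,"ax":0,"ay":0,"az":0,"claw":0},
  {"tx":0,"ty":0,"tz":0,"ax":0,"ay":0,"az":0,"claw":0},
  {"tx":0,"ty":0,"tz":0,"ax":0,"ay":0,"az":0,"claw":0},
])

```text
time_s: 5.27
tcp_pos: [0.595, -0.199, 0.0795]
ee_rot: [[-0.998, -0.067, -0.0], [-0.067, 0.998, 0.0], [0.0, 0.0, -1.0]]
wrist_force: [-0.2, -0.4, -0.3]
gripper_width: 0.009
gripper_force: 0.0
```

Run:
```python
from h import *
st();p=cov();cv2.imwrite("pics/a3.png",cv2.resize(p[260:400,300:480,::-1],(720,560),interpolation=cv2.INTER_CUBIC))
```

```text
5.2667 box xy mm [ 15.1 -41. ] z 0.0795 F [-0.2 -0.4 -0.3]
cover box xy 1/99% [[-31.7, -7.0], [21.7, 79.6]]
```

View pics/a3.png

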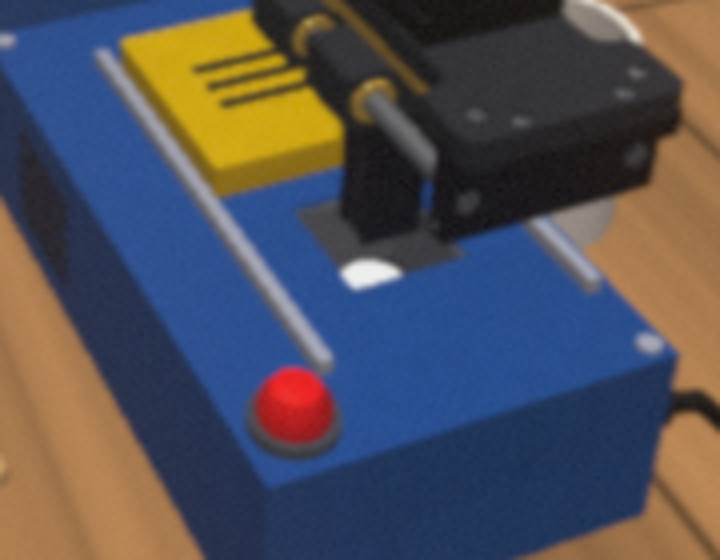

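The well is open (dark square around (380,235)) with the white button at (370,272), and the fingers stand over its centre. Press down.

Emit:
drive_tool([
  {"tx":0,"ty":0.1,"tz":1.0,"ax":0,"ay":0,"az":0,"claw":0},
  {"tx":0,"ty":0,"tz":1.0,"ax":0,"ay":0,"az":0,"claw":0},
  {"tx":0,"ty":0,"tz":0.6,"ax":0,"ay":0,"az":0,"claw":0},
  {"tx":0,"ty":0,"tz":0.3,"ax":0,"ay":0,"az":0,"claw":0},
  {"tx":0,"ty":0,"tz":0.3,"ax":0,"ay":0,"az":0,"claw":0},
  {"tx":0,"ty":0,"tz":0.2,"ax":0,"ay":0,"az":0,"claw":0},
  {"tx":0,"ty":0,"tz":0,"ax":0,"ay":0,"az":0,"claw":0},
  {"tx":0,"ty":0,"tz":0,"ax":0,"ay":0,"az":0,"claw":0},
])

```text
time_s: 5.98
tcp_pos: [0.5944, -0.1977, 0.0459]
ee_rot: [[-0.998, -0.068, -0.001], [-0.068, 0.998, 0.0], [0.001, 0.0, -1.0]]
wrist_force: [-3.8, 2.0, 5.7]
gripper_width: 0.006
gripper_force: 2.3
```

Emit:
drive_tool([
  {"tx":0,"ty":0,"tz":0.2,"ax":0,"ay":0,"az":0,"claw":0},
  {"tx":0,"ty":0,"tz":0.1,"ax":0,"ay":0,"az":0,"claw":0},
  {"tx":0,"ty":0,"tz":0,"ax":0,"ay":0,"az":0,"claw":0},
  {"tx":0,"ty":0,"tz":0,"ax":0,"ay":0,"az":0,"claw":0},
  {"tx":0,"ty":0,"tz":0,"ax":0,"ay":0,"az":0,"claw":0},
])

```text
time_s: 6.4
tcp_pos: [0.5947, -0.1979, 0.0453]
ee_rot: [[-0.998, -0.069, -0.0], [-0.069, 0.998, -0.0], [0.0, -0.0, -1.0]]
wrist_force: [-7.1, 3.3, 15.6]
gripper_width: 0.007
gripper_force: 7.6
```

Button is bottomed (15.6 N at z 0.045). Release, lift, and carry over to the far side of the cover.

Emit:
drive_tool([
  {"tx":0,"ty":0,"tz":-0.8,"ax":0,"ay":0,"az":0,"claw":0},
  {"tx":0,"ty":0,"tz":-1.5,"ax":0,"ay":0,"az":0,"claw":0},
  {"tx":0,"ty":0,"tz":-2.5,"ax":0,"ay":0,"az":0,"claw":0},
  {"tx":0,"ty":0,"tz":-3,"ax":0,"ay":0,"az":0,"claw":0},
  {"tx":0,"ty":0,"tz":0,"ax":0,"ay":0,"az":0,"claw":0},
  {"tx":0,"ty":0,"tz":0,"ax":0,"ay":0,"az":0,"claw":0},
])

```text
time_s: 6.9
tcp_pos: [0.5968, -0.1984, 0.1227]
ee_rot: [[-0.998, -0.068, 0.006], [-0.068, 0.998, -0.001], [-0.006, -0.001, -1.0]]
wrist_force: [-0.6, -0.5, -1.1]
gripper_width: 0.008
gripper_force: 0.0
```

Emit:
drive_tool([
  {"tx":0,"ty":2,"tz":0,"ax":0,"ay":0,"az":0,"claw":0},
  {"tx":0,"ty":2.5,"tz":0,"ax":0,"ay":0,"az":0,"claw":0},
  {"tx":0,"ty":3,"tz":0,"ax":0,"ay":0,"az":0,"claw":0},
  {"tx":0,"ty":3,"tz":0,"ax":0,"ay":0,"az":0,"claw":0},
  {"tx":0,"ty":2.5,"tz":0,"ax":0,"ay":0,"az":0,"claw":0},
  {"tx":0,"ty":2.3,"tz":0,"ax":0,"ay":0,"az":0,"claw":0},
  {"tx":0,"ty":0,"tz":0,"ax":0,"ay":0,"az":0,"claw":0},
  {"tx":0,"ty":0,"tz":0,"ax":0,"ay":0,"az":0,"claw":0},
])

```text
time_s: 7.57
tcp_pos: [0.5842, -0.0444, 0.1194]
ee_rot: [[-0.998, -0.07, -0.002], [-0.07, 0.998, -0.0], [0.002, -0.0, -1.0]]
wrist_force: [0.2, -0.9, -0.7]
gripper_width: 0.004
gripper_force: 0.0
```

Run:
```python
from h import *
st();p=cov();cv2.imwrite("pics/a4.png",cv2.resize(p[240:400,280:480,::-1],(700,560),interpolation=cv2.INTER_CUBIC))
```

```text
7.5667 box xy mm [ 14.5 114. ] z 0.1194 F [ 0.2 -0.9 -0.7]
cover box xy 1/99% [[-31.4, -7.0], [61.9, 79.3]]
```

View pics/a4.png

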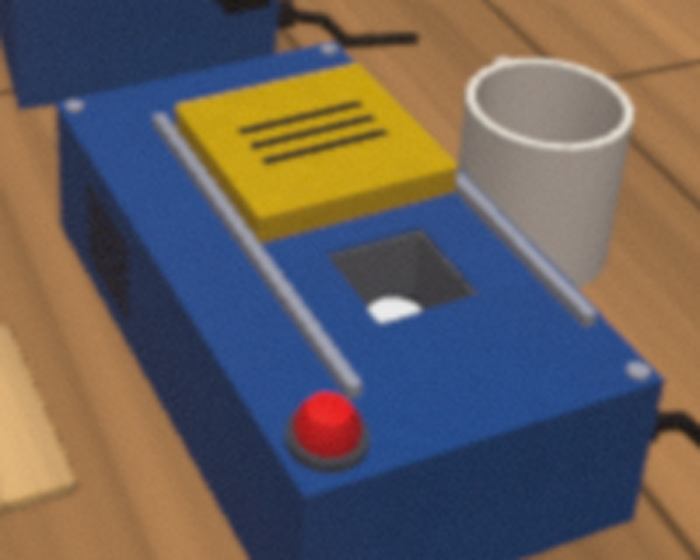

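The cover is fully open, the button is back up (white at (395,310)), and mug and rib are untouched. Lower beyond the cover and push it back.

Emit:
drive_tool([
  {"tx":0,"ty":0,"tz":1.5,"ax":0,"ay":0,"az":0,"claw":0},
  {"tx":0,"ty":0,"tz":1.5,"ax":0,"ay":0,"az":0,"claw":0},
  {"tx":0,"ty":0,"tz":0.8,"ax":0,"ay":0,"az":0,"claw":0},
  {"tx":0,"ty":0,"tz":0,"ax":0,"ay":0,"az":0,"claw":0},
  {"tx":0,"ty":0,"tz":0,"ax":0,"ay":0,"az":0,"claw":0},
  {"tx":0,"ty":-0.7,"tz":0,"ax":0,"ay":0,"az":0,"claw":0},
  {"tx":0,"ty":-0.7,"tz":0,"ax":0,"ay":0,"az":0,"claw":0},
  {"tx":0,"ty":-0.7,"tz":0,"ax":0,"ay":0,"az":0,"claw":0},
  {"tx":0,"ty":-0.7,"tz":0,"ax":0,"ay":0,"az":0,"claw":0},
  {"tx":0,"ty":0,"tz":0,"ax":0,"ay":0,"az":0,"claw":0},
])

```text
time_s: 8.45
tcp_pos: [0.5869, -0.0747, 0.0831]
ee_rot: [[-0.998, -0.066, 0.001], [-0.066, 0.998, -0.0], [-0.001, -0.0, -1.0]]
wrist_force: [-0.3, 0.3, -0.1]
gripper_width: 0.01
gripper_force: 0.0
```

Emit:
drive_tool([
  {"tx":0,"ty":-0.7,"tz":0,"ax":0,"ay":0,"az":0,"claw":0},
  {"tx":0,"ty":-0.7,"tz":0,"ax":0,"ay":0,"az":0,"claw":0},
  {"tx":0,"ty":-0.7,"tz":0,"ax":0,"ay":0,"az":0,"claw":0},
  {"tx":0,"ty":-0.7,"tz":0,"ax":0,"ay":0,"az":0,"claw":0},
  {"tx":0,"ty":-0.7,"tz":0,"ax":0,"ay":0,"az":0,"claw":0},
  {"tx":0,"ty":-0.7,"tz":0,"ax":0,"ay":0,"az":0,"claw":0},
  {"tx":0,"ty":-0.7,"tz":0,"ax":0,"ay":0,"az":0,"claw":0},
  {"tx":0,"ty":-0.7,"tz":0,"ax":0,"ay":0,"az":0,"claw":0},
  {"tx":0,"ty":-0.7,"tz":0,"ax":0,"ay":0,"az":0,"claw":0},
  {"tx":0,"ty":0,"tz":0,"ax":0,"ay":0,"az":0,"claw":0},
])

```text
time_s: 9.28
tcp_pos: [0.5906, -0.1377, 0.0823]
ee_rot: [[-0.998, -0.067, -0.001], [-0.067, 0.998, -0.001], [0.001, -0.0, -1.0]]
wrist_force: [-0.1, -0.2, 0.1]
gripper_width: 0.007
gripper_force: 0.0
```

Run:
```python
from h import *
st();cov()
```

```text
9.2833 box xy mm [14.7 20.4] z 0.0823 F [-0.1 -0.2  0.1]
cover box xy 1/99% [[-31.6, -80.7], [60.7, 6.0]]
```

Emit:
drive_tool([
  {"tx":0,"ty":-0.4,"tz":0,"ax":0,"ay":0,"az":0,"claw":0},
  {"tx":0,"ty":-0.3,"tz":0,"ax":0,"ay":0,"az":0,"claw":0},
  {"tx":0,"ty":-0.2,"tz":0,"ax":0,"ay":0,"az":0,"claw":0},
  {"tx":0,"ty":0,"tz":0,"ax":0,"ay":0,"az":0,"claw":0},
  {"tx":0,"ty":0,"tz":0,"ax":0,"ay":0,"az":0,"claw":0},
])

```text
time_s: 9.75
tcp_pos: [0.5908, -0.1443, 0.0822]
ee_rot: [[-0.998, -0.068, -0.001], [-0.068, 0.998, 0.001], [0.001, 0.001, -1.0]]
wrist_force: [-0.9, 4.0, 0.5]
gripper_width: 0.002
gripper_force: 2.4
```

Run:
```python
from h import *
st();cov()
```

```text
9.75 box xy mm [14.5 13.9] z 0.0822 F [-0.9  4.   0.5]
cover box xy 1/99% [[-31.7, -86.8], [60.5, -0.0]]
```

Emit:
drive_tool([
  {"tx":0,"ty":-0.2,"tz":0,"ax":0,"ay":0,"az":0,"claw":0},
  {"tx":0,"ty":-0.1,"tz":0,"ax":0,"ay":0,"az":0,"claw":0},
  {"tx":0,"ty":0,"tz":0,"ax":0,"ay":0,"az":0,"claw":0},
  {"tx":0,"ty":0,"tz":0,"ax":0,"ay":0,"az":0,"claw":0},
])

```text
time_s: 10.13
tcp_pos: [0.5908, -0.1444, 0.0822]
ee_rot: [[-0.998, -0.068, -0.002], [-0.068, 0.998, 0.005], [0.001, 0.005, -1.0]]
wrist_force: [-2.1, 14.6, 4.0]
gripper_width: 0.005
gripper_force: 7.7
```

Emit:
drive_tool([
  {"tx":0,"ty":0.7,"tz":0,"ax":0,"ay":0,"az":0,"claw":0},
  {"tx":0,"ty":1.2,"tz":0,"ax":0,"ay":0,"az":0,"claw":0},
  {"tx":0,"ty":0,"tz":-2,"ax":0,"ay":0,"az":0,"claw":0},
  {"tx":0,"ty":0,"tz":-3,"ax":0,"ay":0,"az":0,"claw":0},
  {"tx":0,"ty":0,"tz":-3,"ax":0,"ay":0,"az":0,"claw":0},
  {"tx":0,"ty":0,"tz":-3,"ax":0,"ay":0,"az":0,"claw":0},
  {"tx":0,"ty":0,"tz":0,"ax":0,"ay":0,"az":0,"claw":0},
  {"tx":0,"ty":0,"tz":0,"ax":0,"ay":0,"az":0,"claw":0},
  {"tx":0,"ty":0,"tz":0,"ax":0,"ay":0,"az":0,"claw":0},
])

```text
time_s: 10.88
tcp_pos: [0.5898, -0.1291, 0.1921]
ee_rot: [[-0.998, -0.068, -0.001], [-0.068, 0.998, 0.0], [0.001, 0.0, -1.0]]
wrist_force: [-0.4, -0.0, 0.0]
gripper_width: 0.008
gripper_force: 0.0
```

Run:
```python
from h import *
st();p=cov();cv2.imwrite("pics/a5.png",p[:,:,::-1])
```

```text
10.8833 box xy mm [14.5 29.1] z 0.1921 F [-0.4 -0.   0. ]
cover box xy 1/99% [[-31.7, -86.9], [60.7, -0.2]]
```

View pics/a5.png

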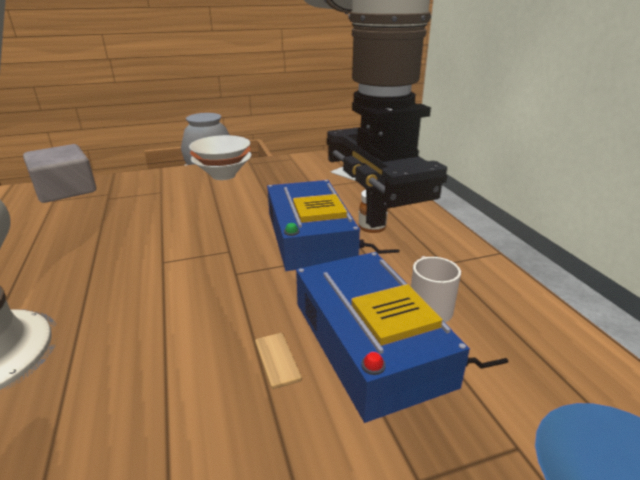

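The cover at (398,313) is fully closed: it was pushed to its stop at 14.6 N. Mug, jar and rib stand where they were, and the arm is clear above the box. Handing in.

```bash
python3 -c "
from station import *
print(finish_job())"
```

```text
the job is handed in; nothing more can be done
None
```

On the red-lamp box I slid the cover open to its stop, pressed the reset button fully down and released it, then pushed the cover back to its closed stop. The job was handed in about 11 s in, with the arm clear, the green-lamp box not worked, and the mug, jar and rib where they stood; no verdict came back.

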